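# Set the ring of a pour-over coffee stand to its height line and clamp it

### The job

Put the pour-over stand together: with its lever still open, slip the collar of the loose ring arm over the square post so that the ring is over the base plate and let it down. Then take the arm by the upright knob of its cam lever, bring it up until the collar's top edge is level with the line engraved round the post and, holding it at that height, swing the lever fully home so that the cam clamps the collar. Finish while still gripping the knob, with the arm clamped at the line, and leave the cup, the dripper and the kitchen timer where they stand.

Things in the scene. Friction and masses are not known exactly. Their poses are not given: they have to be found in the camera images.
- stand: Pour-over coffee stand, fixed: dark wooden base plate 215 x 130 mm, top face 14 mm up, and one smooth square aluminium post 20 x 20 mm, top 140 mm above the worktop (the last 12 mm taper to a 10 mm square). Origin: post's axis at worktop height, z up; post sides parallel to x and y. The plate spans x = -180 to +35 mm: the ring belongs over -x. An unclamped collar slides down onto the plate.
- post_mark (a point): Point on the post's axis at the height of the dark engraved line that runs round the post, 118 mm above the worktop (22 mm below the post's top).
- post_top (a point): Centre of the top of the post, 140 mm above the worktop. Beyond x = 0.59 m a wall cabinet hangs 0.57 m above the worktop: do not lift much higher than the post needs.
- ring_arm: Loose aluminium arm, 0.3 kg: square collar 34 x 34 x 52 mm tall with a vertical square through-bore 22.2 mm wide; from its -x side a rib 10 mm wide, 26 mm high runs to x = -86 mm and a flat open ring (94 mm outside, 12 mm high, centre x = -130 mm); on its +x side the cam lever. Origin: bore axis at the underside, flat; z up. Lies right way up. On the stand its x must point along the stand's x.
- collar_top (a point): Centre of the collar's top face, on the bore's axis, 52 mm above the underside. At the right height it is level with post_mark.
- rib_grip (a point): Middle of the rib's free length, 62 mm from the bore's axis towards the ring, 13 mm above the underside: near the centre of mass, good to lift the arm by, across its 10 mm width. The rib's top is 13 mm above this point.
- ring_center (a point): Centre of the open ring, 130 mm from the bore's axis, 6 mm above the underside.
- cam_pin (a point): The lever's vertical pin at the back (+x side) of the collar, 20.5 mm from the bore's axis, 26 mm above the underside: the lever swings about it.
- lever_knob (a point): Grip point on the axis of the upright round black knob at the lever's end, 75 mm from the pin. Knob 16 mm in diameter, 40 mm tall above the 14 mm thick lever; this point is 19 mm below its top, 21 mm above the lever's top face, 54 mm above the arm's underside. Pinch it from above; closing the fingers across the lever keeps a wide gripper clear of the post.
- cam_lever (a joint): Cam lever, rad. 0: open, pointing away from the ring (arm's +x); grows counterclockwise seen from above; 1.5: fully home at its stop, along the collar's back (arm's +y). From about 0.6 the cam presses on the post, hardest at 1.35; under 15 N at the knob. Starts at 0 to 0.25; slight friction holds it where left. Unclamped, the collar can twist 0.1 rad and sag a few mm on the post.
- cup: Small white coffee cup, 63 mm across, 50 mm tall, with a handle: leave it. Origin at the centre of its underside.
- dripper: White ceramic coffee dripper, a cone 112 mm across and 74 mm tall with a handle: leave it. Origin at the centre of its underside.
- kitchen_timer: Round wind-up kitchen timer, 62 mm across and 54 mm tall: leave it. Origin at the centre of its underside.

How it is judged (in metres and radians):
On the way, in this order (a step that is already met when the one before it is completed fails the run):
1. the collar is threaded on the post, ring over the base plate, lever open (z of collar_top in the frame of post_mark below 0.055 m and horizontal distance between collar_top and post_mark below 0.006 m and x of ring_center in the frame of stand below -0.1 m and value of joint cam_lever below 0.6 rad), for 0.1 s.
2. the arm is held with the collar's top edge within 5 mm of the engraved line while the lever is still open (z of collar_top in the frame of post_mark between -0.005 and 0.005 m and horizontal distance between collar_top and post_mark below 0.006 m and contact force between the fingers and ring_arm above 1 N and distance between the grasp point and lever_knob below 0.04 m and value of joint cam_lever below 0.6 rad), for 0.2 s.
At the end, for the whole second after the job is handed in: The lever is home (past 1.38 of 1.5 rad), the collar sits square on the post with its top edge within 6 mm of the engraved line and the ring over the base plate, all at rest, and the fingers still grip the lever's knob (contact force over 1 N, TCP within 40 mm of the grip point) (z of collar_top in the frame of post_mark between -0.006 and 0.006 m and horizontal distance between collar_top and post_mark below 0.006 m and x of ring_center in the frame of stand below -0.1 m and angle between ring_arm's own z axis and vertical below 0.06 rad and value of joint cam_lever above 1.38 rad and contact force between the fingers and ring_arm above 1 N and distance between the grasp point and lever_knob below 0.04 m and linear speed of ring_arm below 0.02 m/s); the arm keeps its last pose, push and grip.
It fails at once if the lever is swung shut (past 1.0 rad) while the collar is more than 12 mm from the line (value of joint cam_lever above 1 rad and (z of collar_top in the frame of post_mark above 0.012 m or z of collar_top in the frame of post_mark below -0.012 m)).
It fails at once if the cup, the dripper or the kitchen timer is pushed more than 3 cm or tipped (distance of any of cup, dripper, kitchen_timer from where it was at the start of the episode above 0.03 m or angle between any of cup, dripper, kitchen_timer's own z axis and vertical above 0.5 rad).
It also fails if it takes over 67 s, if anything falls off the work surface, if the arm or the gripper's body presses on something with over 40 N, if the wrist force passes 120 N, or if a joint passes its speed limit or range.

### The arm

A 7-joint arm with a two-finger parallel gripper is mounted at the origin on a cart in front of the work surface, level with it; the furniture and walls round the work are solid. World frame = base frame: x ahead of the robot, y to its left, z up, the work surface at z = 0. Lengths are in mm, angles in degrees, forces in N, time in s.
With the tool pointing down it reaches from about 425 to 825 mm from the base axis. Payload 3.6 kg.
Tool frame: the origin (TCP) lies between the finger pads, 19 mm behind the fingertips; this is the grasp point; z points along the fingers, y is the line along which they close (so a half turn about z gives the same grasp; the last joint's range is limited). The gripper opens to 85 mm and grips with 20 to 120 N. Pads are 22 mm wide; open, the fingers measure 114 mm over their backs; the gripper's body (76 mm by 85 mm) begins 54 mm behind the grasp point. The pads swing forward as they close: fully open they stand 13 mm farther back than shut.
Start: joints at [68.039, 35.231, -0.722, 81.555, 0.464, 63.22, -2.315], TCP at [227.04, -609.03, 249.997] pointing down, gripper open.
Joint ranges: [-178.69, 178.69], [-17.37, 117.87], [-77.05, 75.6], [15.02, 138.74], [-78.02, 258.01], [0.78, 113.62], [-162.83, 162.83]. Speed limits (degrees/s): [159.86, 159.86, 180, 180, 180, 180, 180].

### API

Orientations are given as [roll, pitch, yaw] about the fixed x, y, z axes, in that order (R = Rz(yaw) Ry(pitch) Rx(roll)).
In Python, from workcell import env gives the robot as it stands.
- The arm moves only by the tool shift_gripper, called after "Call:" as name(argument=value, ...) on one line, values as JSON. Schema: {"type":"object","properties":{"offsets":{"type":"array","items":{"type":"number"},"minItems":4,"maxItems":32},"jaw":{"type":"number"},"grip_force":{"type":"number"},"only":{"type":"string"},"quiet":{"type":"boolean"},"lines":{"type":"string"}},"required":["offsets"],"additionalProperties":false}. offsets is one flat list of numbers that holds 1 to 8 rows one after another, with no inner brackets; each row has 4 numbers: dx, dy, dz in mm, then a turn about the tool's z in degrees; each row shifts and turns the commanded pose from where the row before left it, along the tool's axes as they then stand; what a row does not reach is not made up. A row lasts 1/8 s, in which the tool goes at most 62.5 mm and 10.7 degrees, less where a joint would pass 70% of its speed; a pose out of reach is approached as far as the arm can. jaw is the finger opening in mm, set as the call begins (left out keeps the last). The fingers move at their own pace and stop on an object; grip_force is the grip in N (left out, the last holds). Time passes only in rows, so rows that do not move let the fingers close. The tool returns the time, the measured TCP pose, the force, the opening and the grip force at its end. only (a regular expression) keeps the lines of the reply that match it, lines (a string "A,B") keeps lines A to B, and quiet returns only ok. Input that does not fit is refused with a message, and nothing moves.
- env.read_state(): the state, without advancing time (a new reading comes with each control period).
- env.grab_frame(name): name is "scene" or "top" or "wrist"; returns a dict with "frame" (400x640x3 uint8, red, green, blue), "depth" (400x640 float32, mm along the optical axis (not along the pixel's ray), 0 where there is no reading), "fovy" (degrees; the focal length in pixels is half the picture's height over the tangent of half this angle, whatever the lens; pixels are square), "cx", "cy" (the principal point, pixels), "position" and "attitude" of the camera in the world; the wrist camera has in their place "tool_from_camera" (4x4, takes a point from camera to tool coordinates, whose origin is the TCP and whose axes are the flange's). Camera axes: x right, y down, z forward; pixel columns grow to the right and rows downward; lengths in mm; the calibration is good to about 2 mm. A picture is of the moment at which its call begins: read the wrist's pose just before it.
- env.close_job(): hands the job in; it is judged then, once.
The state is a dict: "clock": time; "q": joint angles; "joint_velocities": joint speeds; "joint_efforts": joint torques, N m; "tool_pos": TCP position; "tool_rot": TCP orientation; "contact_force": force on the tool from outside, world axes, zero at the start; "torque": the same for the moment, N m; "opening": finger opening in mm; "grip_force": force on a finger pad.
Only numpy, scipy, OpenCV 4.12 (cv2) and the standard library are available. Lean on these libraries where they do the work, as an engineer would, in place of code of your own. Each camera call takes 0.05 s, during which the arm holds its last target. There are 200 camera calls.

## Working session

There is one attempt and no reset: what is moved stays moved. The work goes in short steps, Python scripts to look and compute and a tool call to move; the robot and the scene stay as the last step left them, time stands still between calls to the robot, and variables do not carry over. Pictures are saved under pics/ and viewed, at most 10 in all, crops included, and the job is handed in when it is done.

```bash
ls; mkdir -p pics; cat > h.py <<'E'
import numpy as np,cv2
from workcell import env
from scipy.spatial.transform import Rotation as R
def grab(n):
    s=env.read_state(); f=env.grab_frame(n); f['s']=s
    if n!='wrist': print(n,f['position'],f['attitude'],f['fovy'],f['cx'],f['cy'])
    return f
def pose(f):
    if 'tool_from_camera' in f:
        T=np.eye(4);T[:3,:3]=R.from_euler('xyz',f['s']['tool_rot'],degrees=True).as_matrix();T[:3,3]=f['s']['tool_pos']
        return T@np.array(f['tool_from_camera'])
    a=np.array(f['attitude'],float);T=np.eye(4);T[:3,3]=f['position']
    T[:3,:3]=a if a.shape==(3,3) else R.from_euler('xyz',a,degrees=True).as_matrix()
    return T
def foc(f): return 200/np.tan(np.radians(f['fovy'])/2)
def cloud(f):
    d=f['depth'];v,u=np.mgrid[:400,:640];k=foc(f)
    P=np.stack([(u-f['cx'])/k*d,(v-f['cy'])/k*d,d],-1);T=pose(f)
    W=P@T[:3,:3].T+T[:3,3];W[d==0]=np.nan;return W
def onplane(f,u,v,z):
    T=pose(f);r=T[:3,:3]@np.array([(u-f['cx'])/foc(f),(v-f['cy'])/foc(f),1]);return T[:3,3]+r*(z-T[2,3])/r[2]
def save(f,n): cv2.imwrite('pics/'+n,cv2.cvtColor(f['frame'],cv2.COLOR_RGB2BGR))
E
python3 - <<'E'
from h import *
print(env.read_state())
for n in('top','scene'):
    f=grab(n);save(f,n+'1.png');np.savez(n+'1.npz',c=cloud(f),im=f['frame'])
E
```

```text
pics
workcell.py
{'clock': 0.0, 'q': array([68.03865351, 35.28847078, -0.72254549, 81.64249494,  0.46401888,
       63.2209988 , -2.31549005]), 'joint_velocities': array([ 0.00096375,  0.05469141,  0.01383831,  0.0867043 ,  0.08594528,
       -0.00877189,  0.10112358]), 'joint_efforts': array([ 2.02003594e-04, -4.69211662e+01,  2.59666974e-01, -1.71034062e+01,
        1.00452823e-02,  9.71600355e-03, -8.48188847e-06]), 'tool_pos': array([ 226.7787529 , -608.37241806,  248.84016728]), 'tool_rot': array([-1.79850928e+02,  2.32941609e-03,  2.04457998e+01]), 'contact_force': array([-0.5080785 , -0.00973345,  0.65820997]), 'torque': array([-0.0297915 , -0.03897118,  0.03297547]), 'grip_force': 0.0, 'opening': 85.09078937785966}
top [ 370.400136    -86.77409842 1524.47333284] [-175.01613501    1.1206732   -90.37847802] 50.17439812824394 315.85129894995293 202.4026818269391
scene [-515.65613755  978.50609252  783.10264329] [-114.81932159   -0.76311525 -135.70987768] 43.761247085809686 315.6142181129339 207.75417468465065
```

View pics/top1.png

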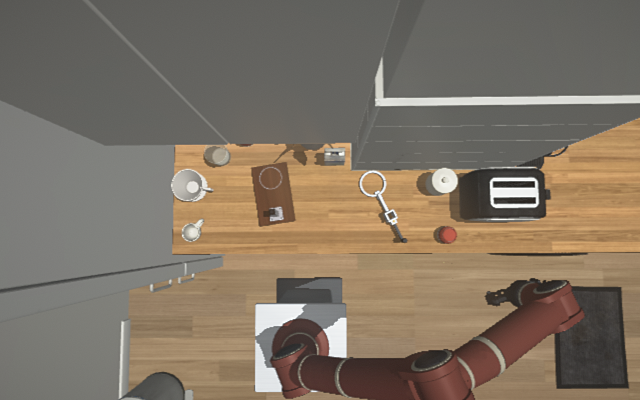

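View pics/scene1.png

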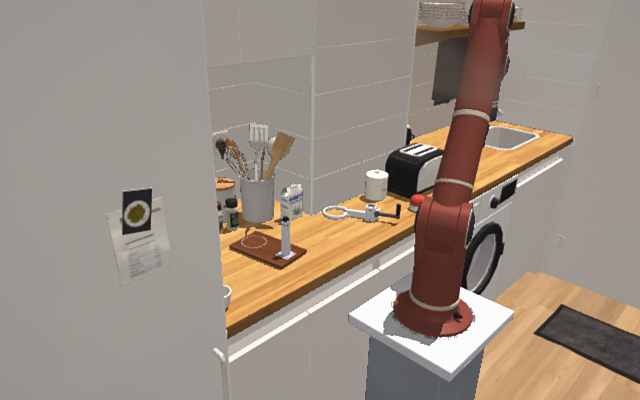

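The top view shows the post at about (276,213), with its plate running up and left. The arm's ring is at (372,184), the collar at (391,216) and the knob at (402,239). The timer is red at (447,235), and the cup and dripper are at left. I'll measure these now.

```bash
python3 - <<'E'
from h import *
d=np.load('top1.npz');c=d['c'];im=d['im']
cv2.imwrite('pics/crop1.png',cv2.resize(cv2.cvtColor(im[150:260,230:470],cv2.COLOR_RGB2BGR),None,fx=3.3,fy=3.3,interpolation=cv2.INTER_CUBIC))
print('table z',np.nanmedian(c[200:240,310:350,2]))
hsv=cv2.cvtColor(im,cv2.COLOR_RGB2HSV)
def st(n,m):
    P=c[m];print(n,len(P),'med',np.nanmedian(P,0).round(1),'min',np.nanmin(P,0).round(),'max',np.nanmax(P,0).round())
u=np.arange(640)[None]+0*np.arange(400)[:,None];v=np.arange(400)[:,None]+0*u
reg=(u>355)&(u<415)&(v>165)&(v<248)
gray=(hsv[...,1]<60)&(hsv[...,2]>110)
st('ring',reg&gray&(v<198)); st('collar',reg&(c[...,2]>40)&(v<226)&(v>205)); st('black',reg&(hsv[...,2]<60)&(v>225)); st('knobhi',reg&(c[...,2]>60)&(v>228))
# ring ellipse
m=(reg&gray&(v<198)).astype(np.uint8);k,_=cv2.findContours(m,cv2.RETR_EXTERNAL,2);k=max(k,key=cv2.contourArea)
print('ellipse',cv2.fitEllipse(k))
reg2=(u>245)&(u<300)&(v>155)&(v<232)
st('posttop',reg2&(c[...,2]>120)); 
brown=reg2&(c[...,2]>5)&(c[...,2]<25)&(hsv[...,2]<140)
st('plate',brown);k,_=cv2.findContours(brown.astype(np.uint8),cv2.RETR_EXTERNAL,2);k=max(k,key=cv2.contourArea);r=cv2.minAreaRect(k);print(r,cv2.boxPoints(r))
E
```

```text
table z -0.18438828685384578
ring 277 med [ 573.8 -266.     9.4] min [ 518. -412.   -7.] max [ 623. -203.   32.]
collar 87 med [ 446.3 -319.7   50.6] min [ 423. -335.   41.] max [ 473. -293.   60.]
black 5 med [ 367.5 -350.    65.7] min [ 364. -351.   45.] max [ 371. -349.   69.]
knobhi 21 med [ 367.5 -355.5   71.9] min [ 361. -363.   63.] max [ 374. -350.   81.]
ellipse ((371.779296875, 182.89259338378906), (25.182615280151367, 31.457416534423828), 133.59658813476562)
posttop 38 med [464.4  85.5 134.7] min [455.  76. 124.] max [472.  97. 145.]
plate 1908 med [540.6  98.4  13.8] min [420.  13.   5.] max [669. 173.  24.]
((272.3641662597656, 193.8670654296875), (59.75847625732422, 36.49372482299805), 81.25383758544922) [[249.78613 167.10983]
 [285.85547 161.5607 ]
 [294.9422  220.6243 ]
 [258.87286 226.17343]]
```

View pics/crop1.png

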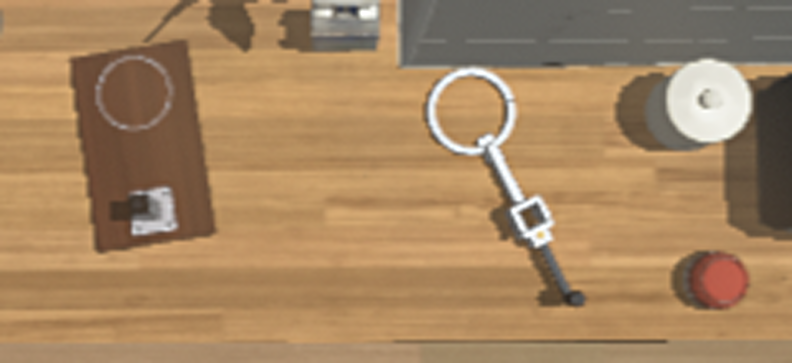

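```bash
python3 - <<'E'
from h import *
f=grab('top');im=f['frame'];c=cloud(f)
hsv=cv2.cvtColor(im,cv2.COLOR_RGB2HSV);v,u=np.mgrid[:400,:640]
reg=(u>355)&(u<392)&(v>165)&(v<198)
m=(reg&(hsv[...,1]<60)&(hsv[...,2]>150)).astype(np.uint8)
k,_=cv2.findContours(m,cv2.RETR_EXTERNAL,2);k=max(k,key=cv2.contourArea)
h=cv2.convexHull(k)[:,0];P=np.array([onplane(f,a,b,12)[:2] for a,b in h])
# circle fit with fixed R
from scipy.optimize import least_squares
sel=P[P[:,0]>np.median(P[:,0])-25]
r=least_squares(lambda p:np.hypot(*(sel-p[:2]).T)-47,P.mean(0),loss='soft_l1');print('ring',r.x,np.abs(r.fun).mean())
# collar bore: dark interior in crop px (531,217)/3.3+offset
for n,a,b,z in[('bore',230+531/3.3,150+217/3.3,52),('knobtop',230+575/3.3,150+298/3.3,73)]: print(n,onplane(f,a,b,z))
reg=(u>355)&(u<410)&(v>205)&(v<226)&(c[...,2]>44)
print('collar cloud',(c[reg].min(0)+c[reg].max(0))/2,len(c[reg]))
q=onplane(f,230+531/3.3,150+217/3.3,52)[:2]-r.x
print('dist',np.hypot(*q),'rib yaw',np.degrees(np.arctan2(*(-q)[::-1])))
reg2=(u>245)&(u<300)&(v>155)&(v<232)
br=(reg2&(c[...,2]>5)&(c[...,2]<25)&(hsv[...,2]<140)).astype(np.uint8)
br=cv2.morphologyEx(br,cv2.MORPH_CLOSE,np.ones((9,9)))
k,_=cv2.findContours(br,cv2.RETR_EXTERNAL,2);k=max(k,key=cv2.contourArea)[:,0]
W=np.array([onplane(f,a,b,14)[:2] for a,b in k],np.float32);R_=cv2.minAreaRect(W);print('plate',R_)
bp=cv2.boxPoints(R_);print(bp)
C=np.array(R_[0]);e=bp[1]-bp[0];
if np.hypot(*e)<180:e=bp[2]-bp[1]
e=e/np.hypot(*e)*np.sign(e[0]);print('stand -x yaw',np.degrees(np.arctan2(e[1],e[0])),'post by plate',C-e*72.5)
p=(reg2&(c[...,2]>133));print('posttop px',u[p].mean(),v[p].mean(),p.sum(),onplane(f,u[p].mean(),v[p].mean(),140))
E
```

```text
top [ 370.400136    -86.77409842 1524.47333284] [-175.01613501    1.1206732   -90.37847802] 50.17439812824394 315.85129894995293 202.4026818269391
ring [ 571.0497295  -260.13018826] 0.8344314245836373
bore [ 450.76863869 -316.69976085   52.        ]
knobtop [ 366.44860657 -356.41807973   73.        ]
collar cloud [ 448.31938729 -313.65190088   50.81886188] 76
dist 132.91974026285075 rib yaw 25.188138214387575
plate ((534.6497192382812, 96.40495300292969), (214.85720825195312, 129.48397827148438), 8.434598922729492)
[[418.88666  144.68901 ]
 [437.87946   16.605543]
 [650.4128    48.120895]
 [631.42     176.20436 ]]
stand -x yaw 8.434601 post by plate [462.93388367  85.77062225]
posttop px 271.1904761904762 211.33333333333334 21 [463.36650899  85.07306698 140.        ]
```

Call:
shift_gripper(offsets=[47, -25, 0, 0, 47, -25, 0, 0, 47, -25, 0, 0, 47, -25, 0, 0, 47, -25, 0, 0, 47, -25, 0, 0, 46, -25, 0, 0, 46, -25, 0, -4.7], jaw=60)

```text
clock: 1.15
tool_pos: [508.5, -289.5, 249.8]
tool_rot: [-180.0, 0.0, 25.3]
contact_force: [-0.4, 0.0, -0.1]
opening: 59.8
grip_force: 0.0
```

Call:
shift_gripper(offsets=[0, 0, 20, 0, 0, 0, 0, 0, 0, 0, 0, 0])

```text
clock: 1.52
tool_pos: [507.1, -292.2, 230.3]
tool_rot: [180.0, 0.0, 25.0]
contact_force: [0.4, -0.9, -0.2]
opening: 59.8
grip_force: 0.0
```

```bash
python3 - <<'E'
from h import *
f=grab('wrist');save(f,'w1.png');s=f['s'];print(s['tool_pos'],s['tool_rot'],f['tool_from_camera'],f['fovy'],f['cx'],f['cy']);np.savez('w1.npz',c=cloud(f),im=f['frame'])
E
```

```text
[ 507.07937259 -292.16208449  230.31852419] [1.79966510e+02 2.83222055e-02 2.50283648e+01] [[-2.37172021e-04 -9.50908789e-01 -3.09471192e-01  7.91065221e+01]
 [ 9.99999535e-01 -5.14761525e-04  8.15324187e-04 -9.12157623e-01]
 [-9.34602798e-04 -3.09470854e-01  9.50908469e-01 -1.24216141e+02]
 [ 0.00000000e+00  0.00000000e+00  0.00000000e+00  1.00000000e+00]] 70.81345109289106 319.649342378509 203.76022617601413
```

View pics/w1.png

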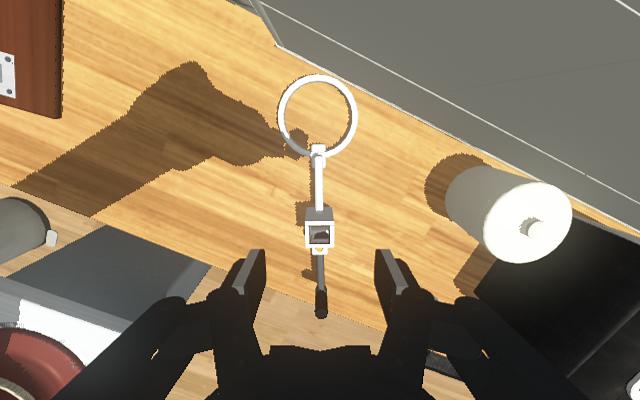

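The wrist view shows the arm running straight up the picture: ring centre (318,116), rib at column 319, bore (319,235) and knob top (321,293).

```bash
python3 - <<'E'
from h import *
f=grab('wrist');im=f['frame'];hsv=cv2.cvtColor(im,cv2.COLOR_RGB2HSV)
g=((hsv[...,1]<50)&(hsv[...,2]>140)).astype(np.uint8)
m=g.copy();m[:, :270]=0;m[:,365:]=0;m[148:]=0;m[:70]=0
k,_=cv2.findContours(m,cv2.RETR_EXTERNAL,2);k=max(k,key=cv2.contourArea);e=cv2.fitEllipse(cv2.convexHull(k));print(e)
ring=onplane(f,*e[0],12);
for r in (170,180,190,200): 
    x=np.where(g[r,300:340])[0]+300;print(r,x.min(),x.max(),onplane(f,x.mean(),r,26))
x=[np.where(g[r,290:350])[0]+290 for r in (226,240)];print([(a.min(),a.max()) for a in x])
bore=onplane(f,319,235,52);kn=onplane(f,321,293,73)
q=(ring-bore)[:2];print('ring',ring,'bore',bore,'knob',kn,np.hypot(*q),np.degrees(np.arctan2(q[1],q[0])))
E
```

```text
((320.88726806640625, 112.02562713623047), (80.14461517333984, 91.9942626953125), 56.30746078491211)
170 314 322 [ 519.00746323 -284.18543798   26.        ]
180 314 322 [ 508.02583455 -289.28333959   26.        ]
190 315 322 [ 497.04961055 -295.04567164   26.        ]
200 315 322 [ 485.56223933 -300.38602855   26.        ]
[(np.int64(304), np.int64(333)), (np.int64(305), np.int64(333))]
ring [ 579.54921149 -259.71403713   12.        ] bore [ 454.12817902 -315.69992376   52.        ] knob [ 396.35074602 -345.19391557   73.        ] 137.34938983495815 24.055198889781543
```

Call:
shift_gripper(offsets=[1, -2.3, 50, 0, 0, 0, 50, 0, 0, 0, 50, 0, 0, 0, 40, 0, 0, 0, 17, 0, 0, 0, 0, 0, 0, 0, 0, 0])

```text
clock: 2.5
tool_pos: [508.8, -289.3, 24.8]
tool_rot: [179.8, -0.1, 25.1]
contact_force: [0.3, 0.7, 0.4]
opening: 60.2
grip_force: 0.0
```

Call:
shift_gripper(offsets=[0, 0, 0, 0, 0, 0, 0, 0, 0, 0, 0, 0, 0, 0, 0, 0], jaw=0, grip_force=70)

```text
clock: 3.0
tool_pos: [508.2, -288.9, 23.9]
tool_rot: [179.9, -0.1, 25.1]
contact_force: [-0.4, -0.1, 6.2]
opening: 8.2
grip_force: 70.6
```

Call:
shift_gripper(offsets=[0, 0, -20, 0, 0, 0, -40, 0, 0, 0, -50, 0, 0, 0, -50, 0, 0, 0, 0, 0, 0, 0, 0, 0])

```text
clock: 3.75
tool_pos: [506.3, -287.8, 181.6]
tool_rot: [-179.8, 0.1, 25.1]
contact_force: [-0.3, 0.8, -2.9]
opening: 8.1
grip_force: 69.5
```

```bash
python3 - <<'E'
from h import *
f=grab('wrist');save(f,'w2.png');g=grab('top');save(g,'t2.png');s=f['s'];z=s['tool_pos'][2]
print(s['tool_pos'],s['tool_rot'],s['opening'])
cv2.imwrite('pics/c2.png',np.hstack([cv2.imread('pics/w2.png')[100:400,180:460],cv2.resize(cv2.imread('pics/t2.png')[150:250,230:430],None,fx=2.5,fy=3)]))
E
```

```text
top [ 370.400136    -86.77409842 1524.47333284] [-175.01613501    1.1206732   -90.37847802] 50.17439812824394 315.85129894995293 202.4026818269391
[ 506.28395326 -287.76551346  181.57539406] [-1.79833543e+02  1.13939893e-01  2.51416464e+01] 8.084799183184302
```

View pics/c2.png

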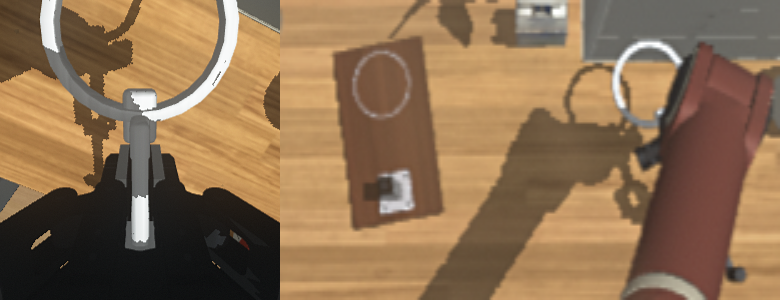

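The rib is held squarely between the fingers at column ~140 of the crop, and the collar hides behind the gripper. I'll measure the ring in the tool frame from depth.

```bash
python3 - <<'E'
from h import *
from scipy.optimize import least_squares
f=grab('wrist');T=np.array(f['tool_from_camera']);d=f['depth'];v,u=np.mgrid[:400,:640];k=foc(f)
P=np.stack([(u-f['cx'])/k*d,(v-f['cy'])/k*d,d],-1)@T[:3,:3].T+T[:3,3]
m=(d>0)&(P[...,2]>0)&(P[...,2]<25)&(P[...,0]>15)&(np.abs(P[...,1])<60)&(P[...,0]<150)
Q=P[m];print(len(Q),'z med',np.median(Q[:,2]))
top=Q[(Q[:,0]>28)&(abs(Q[:,2]-np.median(Q[:,2]))<4)]
r=least_squares(lambda p:np.hypot(*(top[:,:2]-p[:2]).T)-p[2],[68,0,42],loss='soft_l1');print('ring centre tool xy',r.x,'z pts',np.percentile(top[:,2],[5,50,95]))
for lo,hi in((30,60),(75,110)):
    for s in(-1,1):
        a=top[(top[:,0]>lo)&(top[:,0]<hi)&(top[:,1]*s>10)];print(lo,s,np.median(a[:,2]) if len(a) else None)
rib=P[(d>0)&(abs(P[...,1])<9)&(P[...,2]>-12)&(P[...,2]<5)&(P[...,0]>8)&(P[...,0]<30)];print('rib',len(rib),rib.mean(0) if len(rib) else '')
E
```

```text
14931 z med 12.174221597612316
ring centre tool xy [72.17947287 -0.69428647 42.38404203] z pts [10.48111114 11.98667351 14.98635143]
30 -1 11.966343209556314
30 1 11.982649907313174
75 -1 11.912975335282198
75 1 11.903936761087252
rib 1223 [17.37036324 -0.49448181 -2.22974686]
```

```bash
python3 - <<'E'
from h import *
for n in('top1','scene1'):
    c=np.load(n+'.npz')['c'];c=c[np.isfinite(c[...,0])]
    for y in range(-280,240,40):
        a=c[(c[:,1]>y)&(c[:,1]<y+40)&(c[:,2]>100)&(c[:,2]<300)&(c[:,0]>500)]
        print(n,y,len(a),np.percentile(a[:,0],[0,5]).round() if len(a) else '',a[:,2].min().round() if len(a) else '')
E
```

```text
top1 -280 158 [620. 621.] 102.0
top1 -240 154 [621. 622.] 102.0
top1 -200 147 [620. 621.] 106.0
top1 -160 92 [640. 641.] 100.0
top1 -120 83 [633. 641.] 100.0
top1 -80 0  
top1 -40 2 [654. 656.] 101.0
top1 0 8 [641. 642.] 256.0
top1 40 0  
top1 80 0  
top1 120 0  
top1 160 0  
top1 200 0  
scene1 -280 399 [619. 622.] 100.0
scene1 -240 430 [619. 623.] 100.0
scene1 -200 2208 [617. 626.] 100.0
scene1 -160 476 [640. 647.] 100.0
scene1 -120 928 [637. 648.] 100.0
scene1 -80 873 [664. 682.] 100.0
scene1 -40 772 [660. 694.] 100.0
scene1 0 830 [645. 714.] 100.0
scene1 40 306 [724. 739.] 100.0
scene1 80 97 [717. 722.] 100.0
scene1 120 19 [734. 734.] 100.0
scene1 160 0  
scene1 200 0
```

Call:
shift_gripper(offsets=[-27, -12, 0, 0, -27, -13, 0, 0, 23, -50, 0, 0, 23, -50, 0, 0, 23, -50, 0, 0, 23, -50, 0, 0, 23, -50, 0, 0, 23, -50, 0, 0])

```text
clock: 4.9
tool_pos: [445.0, 43.0, 182.1]
tool_rot: [-180.0, 0.1, 25.1]
contact_force: [1.3, -1.2, -2.8]
opening: 8.3
grip_force: 69.5
```

Call:
shift_gripper(offsets=[0, 0, 0, 8, 0, 0, 0, 8.7, 0, 0, 0, 0, 0, 0, 0, 0])

```text
clock: 5.4
tool_pos: [445.2, 41.3, 182.5]
tool_rot: [180.0, 0.1, 8.6]
contact_force: [-0.0, -0.4, -1.9]
opening: 8.4
grip_force: 69.5
```

Call:
shift_gripper(offsets=[30, -14, 0, 0, 30, -14, 0, 0, 24, -12.7, 0, 0, 0, 0, 0, 0, 0, 0, 0, 0, 0, 0, 0, 0])

```text
clock: 6.15
tool_pos: [521.7, 93.0, 182.9]
tool_rot: [180.0, 0.1, 8.4]
contact_force: [-0.1, -1.1, -3.3]
opening: 8.4
grip_force: 69.5
```

```bash
python3 - <<'E'
from h import *
f=grab('scene');save(f,'s3.png');g=grab('wrist');save(g,'w3.png');t=grab('top');save(t,'t3.png')
A=cv2.resize(cv2.imread('pics/s3.png')[150:290,200:400],None,fx=2.4,fy=2.4)
B=cv2.resize(cv2.imread('pics/t3.png')[150:250,220:340],None,fx=2.6,fy=3.36)
cv2.imwrite('pics/c3.png',np.hstack([A,B[:A.shape[0]]]));print(A.shape,B.shape)
E
```

```text
scene [-515.65613755  978.50609252  783.10264329] [-114.81932159   -0.76311525 -135.70987768] 43.761247085809686 315.6142181129339 207.75417468465065
top [ 370.400136    -86.77409842 1524.47333284] [-175.01613501    1.1206732   -90.37847802] 50.17439812824394 315.85129894995293 202.4026818269391
(336, 480, 3) (336, 312, 3)
```

View pics/c3.png

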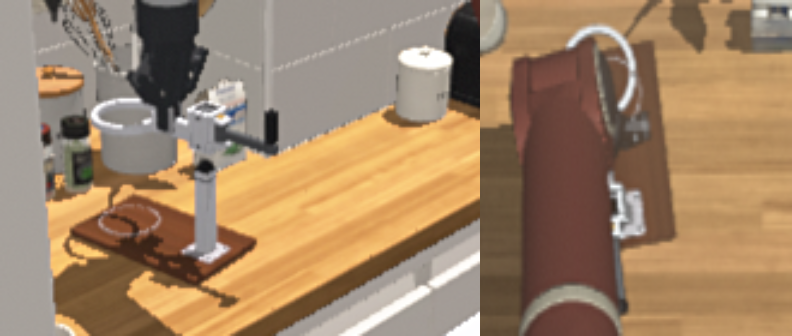

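The scene crop shows the collar directly over the post: bore at crop (209,107), post tip at about (205,167), lever still open. I'll check the offset numerically.

```bash
python3 - <<'E'
from h import *
f=grab('scene');c=cloud(f);v,u=np.mgrid[:400,:640]
print('bore',onplane(f,200+209/2.4,150+107/2.4,211))
def proj(p):
    T=pose(f);q=T[:3,:3].T@(np.array(p)-T[:3,3]);return q[:2]/q[2]*foc(f)+[f['cx'],f['cy']]
w=(u>265)&(u<310)&(v>180)&(v<265)
a=c[w&(c[...,2]>205)&(c[...,2]<218)&(c[...,0]<490)];print('collar top',len(a),np.median(a,0),(np.percentile(a,3,0)+np.percentile(a,97,0))/2)
for lo,hi in((40,70),(80,110),(165,205)):
    s=w&(c[...,2]>lo)&(c[...,2]<hi)&(np.hypot(c[...,0]-463,c[...,1]-85)<22)
    us=[(r,u[r][s[r]].min(),u[r][s[r]].max()) for r in np.unique(v[s])][::3]
    print(lo,[(r,(x+y)/2,round(proj([463.1,85.4,(lo+hi)/2])[0],1)) for r,x,y in us])
p=np.array([proj([463.1,85.4,z]) for z in(60,95,140,185,211)]);print(p.round(1))
E
```

```text
scene [-515.65613755  978.50609252  783.10264329] [-114.81932159   -0.76311525 -135.70987768] 43.761247085809686 315.6142181129339 207.75417468465065
bore [463.78847056  81.96888658 211.        ]
collar top 99 [458.33141416  90.06821523 210.06640455] [459.42115932  88.62145868 210.03955158]
40 [(np.int64(238), np.float64(285.0), np.float64(287.0)), (np.int64(241), np.float64(285.0), np.float64(287.0)), (np.int64(244), np.float64(285.0), np.float64(287.0)), (np.int64(247), np.float64(285.0), np.float64(287.0))]
80 [(np.int64(226), np.float64(289.0), np.float64(286.8)), (np.int64(229), np.float64(285.0), np.float64(286.8)), (np.int64(232), np.float64(285.0), np.float64(286.8)), (np.int64(235), np.float64(284.0), np.float64(286.8))]
165 [(np.int64(195), np.float64(285.0), np.float64(286.5)), (np.int64(198), np.float64(293.0), np.float64(286.5)), (np.int64(201), np.float64(283.5), np.float64(286.5)), (np.int64(204), np.float64(285.5), np.float64(286.5)), (np.int64(207), np.float64(285.0), np.float64(286.5)), (np.int64(210), np.float64(284.5), np.float64(286.5))]
[[286.9 240.9]
 [286.8 230.6]
 [286.6 217.1]
 [286.5 203.2]
 [286.4 195. ]]
```

Call:
shift_gripper(offsets=[0, 0, 14, 0, 0, 0, 8, 0, 0, 0, 6, 0, 0, 0, 0, 0])

```text
clock: 6.85
tool_pos: [522.5, 94.0, 154.4]
tool_rot: [180.0, 0.1, 8.4]
contact_force: [0.2, -0.5, -2.5]
opening: 8.6
grip_force: 69.5
```

```bash
python3 - <<'E'
from h import *
f=grab('scene');save(f,'s4.png');cv2.imwrite('pics/c4.png',cv2.resize(cv2.imread('pics/s4.png')[170:270,240:340],None,fx=6,fy=6,interpolation=cv2.INTER_CUBIC))
E
```

```text
scene [-515.65613755  978.50609252  783.10264329] [-114.81932159   -0.76311525 -135.70987768] 43.761247085809686 315.6142181129339 207.75417468465065
```

View pics/c4.png

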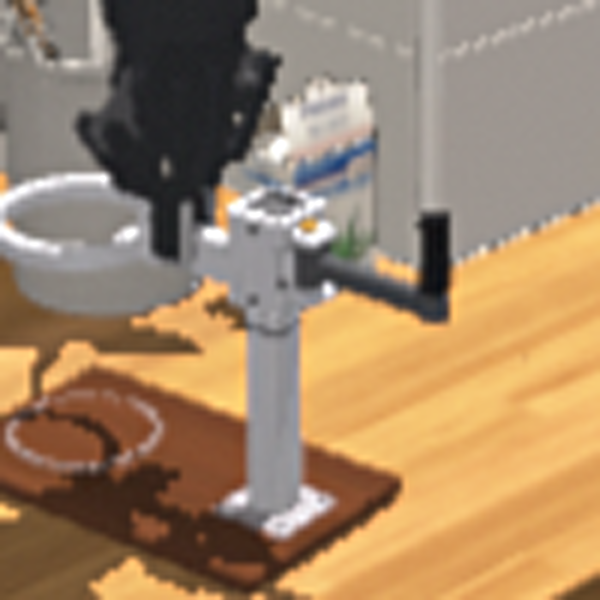

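The collar is around the post's tip, with no contact force. I'll keep lowering in small steps.

Call:
shift_gripper(offsets=[0, 0, 5, 0, 0, 0, 5, 0, 0, 0, 0, 0])

```text
clock: 7.28
tool_pos: [523.3, 94.2, 144.9]
tool_rot: [-180.0, -0.1, 8.4]
contact_force: [1.3, 0.8, -3.3]
opening: 8.2
grip_force: 69.6
```

Call:
shift_gripper(offsets=[0, 0, 8, 0, 0, 0, 8, 0, 0, 0, 0, 0])

```text
clock: 7.65
tool_pos: [523.3, 94.2, 128.5]
tool_rot: [-180.0, -0.1, 8.4]
contact_force: [3.8, 1.4, -2.8]
opening: 8.2
grip_force: 69.5
```

Call:
shift_gripper(offsets=[1, 0, 10, 0, 0, 0, 15, 0, 0, 0, 15, 0, 0, 0, 0, 0])

```text
clock: 8.15
tool_pos: [523.4, 94.1, 87.6]
tool_rot: [180.0, 0.1, 8.4]
contact_force: [2.4, 0.6, -2.4]
opening: 8.5
grip_force: 69.5
```

Call:
shift_gripper(offsets=[0, 0, 15, 0, 0, 0, 15, 0, 0, 0, 12, 0, 0, 0, 0, 0])

```text
clock: 8.65
tool_pos: [523.4, 94.1, 45.9]
tool_rot: [180.0, 0.1, 8.4]
contact_force: [1.0, 0.1, -2.1]
opening: 8.6
grip_force: 69.5
```

Call:
shift_gripper(offsets=[0, 0, 5, 0, 0, 0, 0, 0, 0, 0, 0, 0], jaw=40)

```text
clock: 9.02
tool_pos: [523.4, 94.1, 42.4]
tool_rot: [-180.0, 0.0, 8.4]
contact_force: [0.8, -1.1, -0.5]
opening: 40.1
grip_force: 0.0
```

Call:
shift_gripper(offsets=[0, 0, -50, 0, 0, 0, -60, 0, 0, 0, -60, 0, 0, 0, -20, 0, 0, 0, 0, 0])

```text
clock: 9.65
tool_pos: [524.3, 94.3, 234.1]
tool_rot: [-180.0, -0.3, 8.4]
contact_force: [0.8, 0.1, -0.1]
opening: 39.9
grip_force: 0.0
```

Call:
shift_gripper(offsets=[-50, 0, 0, 0, -50, 0, 0, 0, -40, 0, 0, 0, -15, 0, 0, 0, 0, 0, 0, 0, 0, 0, 0, 0], jaw=70)

```text
clock: 10.4
tool_pos: [372.0, 71.7, 232.0]
tool_rot: [-180.0, -0.1, 8.4]
contact_force: [0.7, 0.5, 0.4]
opening: 70.2
grip_force: 0.0
```

```bash
python3 -c "
from h import *
s=env.read_state();print(s['q'],s['tool_rot'])"
```

```text
[-1.40119254e+01  1.30352578e+01 -2.55903617e-01  1.24001276e+02
  8.22392577e-02  4.28789198e+01 -9.58835440e+01] [-1.79989656e+02 -8.40859396e-02  8.43786362e+00]
```

```bash
python3 - <<'E'
from h import *
f=grab('wrist');save(f,'w5.png');c=cloud(f);v,u=np.mgrid[:400,:640]
T=np.array(f['tool_from_camera']);d=f['depth'];k=foc(f)
P=np.stack([(u-f['cx'])/k*d,(v-f['cy'])/k*d,d],-1)@T[:3,:3].T+T[:3,3]
m=(d>0)&(c[...,2]>45)&(c[...,2]<100)&(P[...,2]>60)
print(m.sum());
K=m&(c[...,0]<410)&(c[...,2]>78);a=c[K];print('knob',len(a),np.median(a,0),a.min(0),a.max(0),u[K].mean(),v[K].mean())
K=m&(c[...,0]>425)&(c[...,2]>58)&(c[...,2]<75);a=c[K];print('collar top',len(a),np.median(a,0),a.min(0),a.max(0))
E
```

```text
2926
knob 213 [372.42526221  71.95898558  87.07962445] [364.16906911  63.8436584   78.12985929] [379.46237694  79.88851743  89.74959294] 320.0798122065728 195.10798122065728
collar top 776 [452.27080281  82.03170054  65.73441241] [434.66062799  67.00675159  58.05287094] [483.98269199 105.13272791  68.53018431]
```

View pics/w5.png

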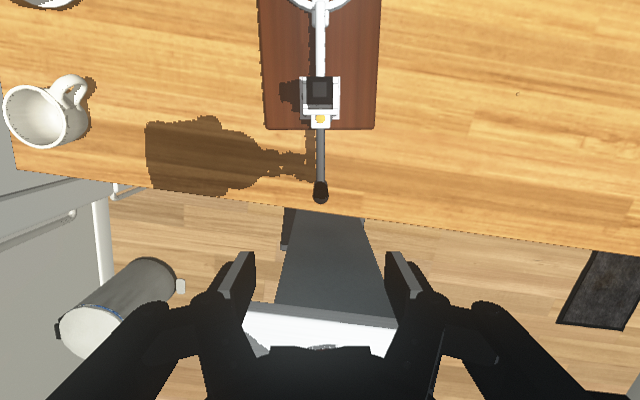

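The knob top is at (320,195) and the lever is open, pointing straight back from the collar. Collar top z = 66 and knob top z = 87 both match. I'll descend and grip.

Call:
shift_gripper(offsets=[0, 0, 50, 0, 0, 0, 50, 0, 0, 0, 40, 0, 0, 0, 20, 0, 0, 0, 0, 0, 0, 0, 0, 0], jaw=50)

```text
clock: 11.2
tool_pos: [371.3, 71.6, 72.3]
tool_rot: [-180.0, -0.1, 8.4]
contact_force: [-0.0, -0.4, 0.7]
opening: 49.8
grip_force: 0.0
```

Call:
shift_gripper(offsets=[0, 0, 0, 0, 0, 0, 0, 0, 0, 0, 0, 0, 0, 0, 0, 0], jaw=0, grip_force=110)

```text
clock: 11.7
tool_pos: [370.4, 71.4, 72.5]
tool_rot: [-180.0, -0.1, 8.4]
contact_force: [-1.4, -0.1, 4.7]
opening: 14.0
grip_force: 107.3
```

Call:
shift_gripper(offsets=[0, 0, -6, 0, 0, 0, -8, 0, 0, 0, -8, 0, 0, 0, -8, 0, 0, 0, -8, 0, 0, 0, -8, 0, 0, 0, -6, 0, 0, 0, 0, 0])

```text
clock: 12.7
tool_pos: [370.4, 71.5, 124.5]
tool_rot: [-180.0, -0.1, 8.5]
contact_force: [2.5, 0.6, -2.3]
opening: 13.9
grip_force: 107.4
```

```bash
cat > m.py <<'E'
from h import *
f=grab('scene');s=f['s'];c=cloud(f);g=grab('wrist');w=cloud(g)
print(s['tool_pos'],s['tool_rot'],s['contact_force'],s['opening'],s['grip_force'])
def near(c,r,zl,zh,ctr=(463,85)): 
    with np.errstate(invalid='ignore'): return c[(np.hypot(c[...,0]-ctr[0],c[...,1]-ctr[1])<r)&(c[...,2]>zl)&(c[...,2]<zh)]
for n,cc in(('scene',c),('wrist',w)):
    a=near(cc,22,90,134);h,e=np.histogram(a[:,2],bins=np.arange(90,136,2));print(n,dict(zip(e[:-1].astype(int).tolist(),h.tolist())))
    a=near(cc,50,50,100,(463+130*.989,85.4+130*.146));h,e=np.histogram(a[:,2],bins=np.arange(50,102,3));print(' ring z',dict(zip(e[:-1].astype(int).tolist(),h.tolist())))
import sys
if len(sys.argv)>1:
    save(f,'a.png');save(g,'b.png');A=cv2.resize(cv2.imread('pics/a.png')[170:270,240:340],None,fx=4,fy=4,interpolation=cv2.INTER_CUBIC);B=cv2.imread('pics/b.png')[:400,140:500]
    cv2.imwrite('pics/'+sys.argv[1],np.hstack([A,B]))
E
python3 m.py c6.png
```

```text
scene [-515.65613755  978.50609252  783.10264329] [-114.81932159   -0.76311525 -135.70987768] 43.761247085809686 315.6142181129339 207.75417468465065
[370.43118183  71.46000004 124.49151088] [-1.79991313e+02 -5.72287445e-02  8.45018349e+00] [ 2.4835772   0.61819576 -2.29275604] 13.934319291560954 107.42288603098132
scene {90: 5, 92: 6, 94: 3, 96: 4, 98: 3, 100: 4, 102: 2, 104: 5, 106: 5, 108: 4, 110: 10, 112: 10, 114: 13, 116: 7, 118: 18, 120: 10, 122: 5, 124: 5, 126: 4, 128: 9, 130: 5, 132: 7}
 ring z {50: 0, 53: 0, 56: 0, 59: 0, 62: 1, 65: 13, 68: 39, 71: 37, 74: 51, 77: 61, 80: 14, 83: 1, 86: 4, 89: 2, 92: 2, 95: 0, 98: 0}
wrist {90: 1, 92: 22, 94: 19, 96: 2, 98: 4, 100: 18, 102: 48, 104: 10, 106: 22, 108: 170, 110: 235, 112: 268, 114: 278, 116: 2932, 118: 278, 120: 18, 122: 1, 124: 34, 126: 41, 128: 302, 130: 367, 132: 349}
 ring z {50: 0, 53: 0, 56: 0, 59: 0, 62: 0, 65: 0, 68: 0, 71: 0, 74: 0, 77: 0, 80: 0, 83: 0, 86: 0, 89: 0, 92: 0, 95: 0, 98: 0}
```

View pics/c6.png

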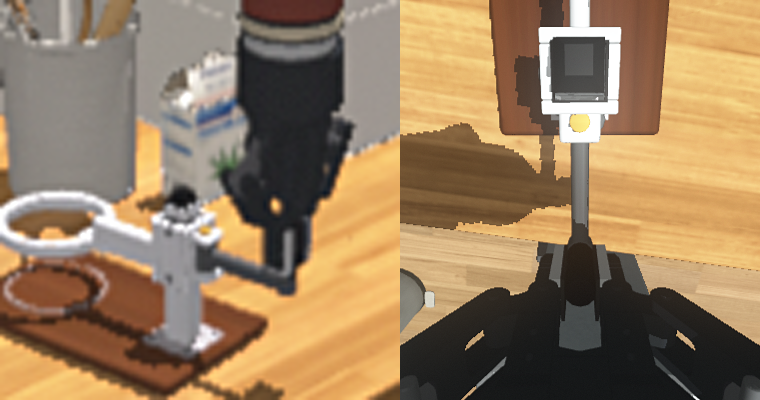

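The collar is near the line, with its top around 117 mm. The lever is open and the knob is held. I'll raise it 1 mm, hold, then start swinging along the 75 mm arc.

Call:
shift_gripper(offsets=[0, 0, -1, 0, 0, 0, 0, 0, 0, 0, 0, 0, 0, 0, 0, 0])

```text
clock: 13.3
tool_pos: [370.6, 71.5, 125.0]
tool_rot: [-180.0, -0.0, 8.4]
contact_force: [4.1, -0.1, -2.9]
opening: 13.8
grip_force: 107.3
```

Call:
shift_gripper(offsets=[0.3, 6.5, 0, -5, 0.3, 6.5, 0, -5, 0.3, 6.5, 0, -5, 0.3, 6.5, 0, -5, 0.3, 6.5, 0, -5, 0.3, 6.5, 0, -5, 0, 0, 0, 0])

```text
clock: 14.18
tool_pos: [385.8, 35.9, 125.0]
tool_rot: [-180.0, -0.0, 38.3]
contact_force: [3.5, 1.4, -1.7]
opening: 14.2
grip_force: 107.4
```

```bash
python3 m.py
```

```text
scene [-515.65613755  978.50609252  783.10264329] [-114.81932159   -0.76311525 -135.70987768] 43.761247085809686 315.6142181129339 207.75417468465065
[385.80388819  35.91955921 125.01380183] [-1.79976357e+02 -1.90355468e-02  3.83217848e+01] [ 3.50231057  1.38205747 -1.66926275] 14.153222703118729 107.42696341825649
scene {90: 7, 92: 3, 94: 3, 96: 6, 98: 6, 100: 4, 102: 4, 104: 2, 106: 4, 108: 8, 110: 9, 112: 8, 114: 9, 116: 7, 118: 24, 120: 9, 122: 3, 124: 7, 126: 5, 128: 3, 130: 9, 132: 6}
 ring z {50: 0, 53: 0, 56: 0, 59: 0, 62: 0, 65: 7, 68: 27, 71: 33, 74: 46, 77: 49, 80: 16, 83: 5, 86: 0, 89: 3, 92: 3, 95: 0, 98: 0}
wrist {90: 6, 92: 8, 94: 10, 96: 8, 98: 10, 100: 16, 102: 26, 104: 10, 106: 18, 108: 87, 110: 249, 112: 284, 114: 96, 116: 2368, 118: 1094, 120: 22, 122: 14, 124: 11, 126: 60, 128: 282, 130: 321, 132: 350}
 ring z {50: 0, 53: 0, 56: 0, 59: 0, 62: 0, 65: 0, 68: 0, 71: 0, 74: 0, 77: 0, 80: 0, 83: 0, 86: 0, 89: 0, 92: 0, 95: 0, 98: 0}
```

Call:
shift_gripper(offsets=[0.3, 6.5, 0, -5, 0.3, 6.5, 0, -5, 0.3, 6.5, 0, -5, 0.3, 6.5, 0, -5, 0.3, 6.5, 0, -5, 0.3, 6.5, 0, -5, 0, 0, 0, 0])

```text
clock: 15.15
tool_pos: [415.4, 13.2, 124.8]
tool_rot: [-179.9, 0.1, 68.3]
contact_force: [0.2, 1.3, -0.2]
opening: 13.7
grip_force: 107.8
```

Call:
shift_gripper(offsets=[0.3, 6.5, 0, -5, 0.3, 6.5, 0, -5, 0.3, 6.5, 0, -5, 0.3, 6.5, 0, -5, 0.3, 6.5, 0, -5, 0, 0, 0, 0])

```text
clock: 15.9
tool_pos: [448.1, 8.0, 124.8]
tool_rot: [-179.9, 0.0, 93.4]
contact_force: [2.0, 0.5, -3.9]
opening: 14.0
grip_force: 107.3
```

```bash
python3 m.py c7.png
```

```text
scene [-515.65613755  978.50609252  783.10264329] [-114.81932159   -0.76311525 -135.70987768] 43.761247085809686 315.6142181129339 207.75417468465065
[448.07940461   8.03320874 124.77254197] [-1.79934413e+02  1.75368202e-02  9.33547755e+01] [ 1.97170424  0.48858593 -3.91292805] 14.02831713809219 107.33958481403533
scene {90: 7, 92: 6, 94: 6, 96: 4, 98: 7, 100: 3, 102: 7, 104: 2, 106: 4, 108: 7, 110: 5, 112: 9, 114: 11, 116: 15, 118: 12, 120: 12, 122: 6, 124: 5, 126: 5, 128: 6, 130: 8, 132: 7}
 ring z {50: 0, 53: 0, 56: 0, 59: 0, 62: 0, 65: 9, 68: 33, 71: 34, 74: 57, 77: 58, 80: 23, 83: 1, 86: 1, 89: 4, 92: 2, 95: 0, 98: 0}
wrist {90: 10, 92: 10, 94: 16, 96: 41, 98: 45, 100: 38, 102: 53, 104: 24, 106: 38, 108: 145, 110: 194, 112: 280, 114: 123, 116: 2345, 118: 506, 120: 29, 122: 19, 124: 24, 126: 48, 128: 270, 130: 309, 132: 290}
 ring z {50: 0, 53: 0, 56: 0, 59: 0, 62: 9, 65: 560, 68: 941, 71: 911, 74: 2724, 77: 2430, 80: 0, 83: 0, 86: 20, 89: 235, 92: 27, 95: 0, 98: 0}
```

View pics/c7.png

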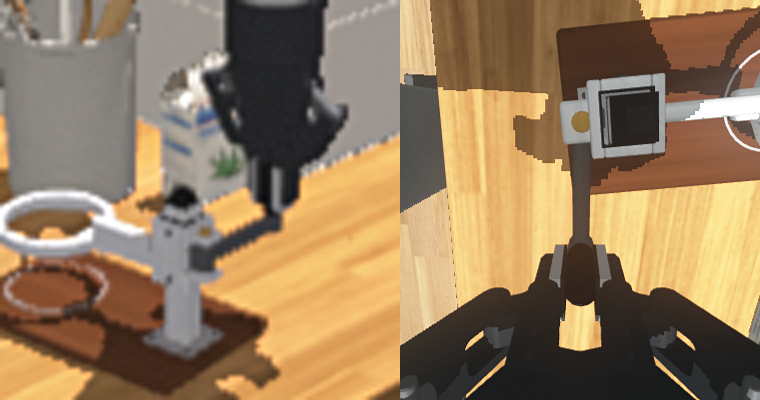

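The lever is past the cam peak, pointing about 85° from open, and the arm is level. The rib is tilted slightly more than expected, so I'll press a few degrees further onto the stop and measure.

Call:
shift_gripper(offsets=[0, 2.6, 0, -2, 0, 2.6, 0, -2, 0, 0, 0, 0, 0, 0, 0, 0])

```text
clock: 16.5
tool_pos: [452.0, 7.9, 124.6]
tool_rot: [-179.8, 0.0, 97.4]
contact_force: [-3.8, -0.9, -1.0]
opening: 14.1
grip_force: 107.9
```

```bash
python3 m.py; python3 - <<'E'
from h import *
g=grab('wrist');w=cloud(g);print(g['s']['contact_force'],g['s']['tool_rot'])
with np.errstate(invalid='ignore'):
    # rib top, z = 66+26=92
    a=w[(abs(w[...,2]-92)<3)&(w[...,0]>485)&(w[...,0]<545)&(abs(w[...,1]-93)<25)]
    l=w[(w[...,2]>88)&(w[...,2]<110)&(w[...,1]>28)&(w[...,1]<64)&(abs(w[...,0]-450)<25)]
for n,p in(('rib',a),('lever',l)):
    vx,vy,x,y=cv2.fitLine(p[:,:2].astype(np.float32),cv2.DIST_HUBER,0,.01,.01).ravel();print(n,len(p),np.degrees(np.arctan2(vy,vx)),x,y,np.median(p[:,2]))
E
```

```text
scene [-515.65613755  978.50609252  783.10264329] [-114.81932159   -0.76311525 -135.70987768] 43.761247085809686 315.6142181129339 207.75417468465065
[451.95005717   7.93438561 124.60113116] [-1.79756709e+02  3.31672706e-02  9.73863966e+01] [-3.81712548 -0.91764801 -0.99977205] 14.104896577285118 107.91789088243604
scene {90: 6, 92: 5, 94: 5, 96: 6, 98: 8, 100: 5, 102: 5, 104: 2, 106: 7, 108: 5, 110: 10, 112: 7, 114: 8, 116: 12, 118: 19, 120: 7, 122: 5, 124: 6, 126: 5, 128: 5, 130: 7, 132: 9}
 ring z {50: 0, 53: 0, 56: 0, 59: 0, 62: 1, 65: 12, 68: 27, 71: 30, 74: 40, 77: 63, 80: 13, 83: 2, 86: 1, 89: 1, 92: 4, 95: 0, 98: 0}
wrist {90: 2, 92: 15, 94: 14, 96: 31, 98: 42, 100: 27, 102: 55, 104: 39, 106: 23, 108: 147, 110: 224, 112: 282, 114: 110, 116: 2405, 118: 505, 120: 21, 122: 32, 124: 10, 126: 73, 128: 250, 130: 317, 132: 284}
 ring z {50: 0, 53: 0, 56: 0, 59: 0, 62: 8, 65: 585, 68: 886, 71: 864, 74: 2657, 77: 2265, 80: 0, 83: 0, 86: 17, 89: 243, 92: 15, 95: 0, 98: 0}
[-4.61766692 -1.19766416 -0.46457883] [-1.79768053e+02  3.89701193e-02  9.74106734e+01]
rib 1951 10.036498 516.8951 95.88485 91.08377836158274
lever 1116 -82.67843 447.71378 46.619125 98.19048939473073
```

The lever-to-rib angle is 87.3° (1.52 rad), so the lever is at its stop. The collar top is at about 117.5 mm, the arm is at rest and the knob is gripped. I'll hand it in.

```bash
python3 -c "
from workcell import env
print(env.close_job())"
```

```text
the job is handed in; nothing more can be done
None
```

The job is handed in after about 17 s on the robot's clock: by my measurements the collar's top edge was within about 1 mm of the line, the lever was at its stop (about 1.5 rad) and the knob was still gripped; no verdict came back, and I did not re-measure the cup, dripper or timer.

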